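Gauge two pump rods on a pull tester and hold the good one at proof load

ROBOT

A 6-joint arm with a two-finger parallel gripper is mounted at the origin on the work surface; the furniture and walls round the work are solid. World frame = base frame: x ahead of the robot, y to its left, z up, the work surface at z = 0. Lengths are in m, angles in rad, forces in N, time in s.
With the tool pointing down it reaches from about 0.275 to 0.85 m from the base axis. Payload 19 kg.
Tool frame: the origin (TCP) lies between the finger pads; the fingertips stand 8 mm ahead of it and the grasp point (between the pads) lies 11 mm behind it; z points along the fingers, y is the line along which they close (so a half turn about z gives the same grasp; the last joint's range is limited). The gripper opens to 85 mm and grips with 20 to 120 N. Pads are 22 mm wide; open, the fingers measure 114 mm over their backs; the gripper's body (76 mm by 85 mm) begins 54 mm behind the grasp point. The pads swing forward as they close: fully open they stand 13 mm farther back than shut.
Start: joints at [1.093, 0.15, 1.437, -0, 1.554, -0.134], TCP at [0.194, 0.541, 0.239] pointing down, gripper open.
Joint ranges: [-2.8, 2.8], [-0.68, 2.1], [0.12, 2.68], [-1.39, 4.53], [0.16, 2.79], [-2.81, 2.81]. Speed limits (rad/s): [1.89, 1.89, 2.22, 3.01, 3.01, 3.01].

INTERFACE

Orientations are given as a rotation vector (axis times angle).
In Python, from rig import manip, imaging gives the robot as it stands. The module is installed in compiled form; this text tells all that it offers.
- The arm moves only by the tool step_arm, never from a script. Its argument "commands" is a list that holds one entry, the list of rows, each a list of 7 numbers: the finger opening in m, from 0 to 0.0854, then the shift along the tool's x, y, z in m, then the turn, a rotation vector about the tool's x, y, z in degrees. A call has 1 to 20 rows; each row shifts and turns the commanded pose from where the row before left it, along the tool's axes as they then stand; what a row does not reach is not made up. A row lasts 1/12 s, in which the tool goes at most 41.7 mm and 7.16 degrees, less where a joint would pass 70% of its speed; a pose out of reach is approached as far as the arm can. A call with a gripper value outside its range is refused whole. The fingers move at their own pace and stop on an object; "force" is the grip in N (left out, the last holds). Time passes only in rows, so rows that do not move let the fingers close. It gives the time, the measured TCP pose, the force, the opening and the grip force at its end, in the units of the state.
- manip.get_state(): the state, without advancing time (a new reading comes with each control period).
- imaging.grab_frame(name): name is "scene" or "top" or "wrist"; returns the picture (400x640x3 uint8, blue, green, red); there is no depth.
- imaging.camera_info(name): a dict with "intrinsics" (3x3 intrinsics, pixels), "origin" and "attitude" of the camera in the world. Camera axes: x right, y up, looking along -z (the intrinsics and any distortion apply to the point x, -y, -z); pixel columns grow to the right and rows downward; lengths in m; the calibration is good to about 2 mm. A picture is of the moment at which its call begins: read the wrist's pose just before it. camera_info takes no time and is no camera call; for the wrist camera it gives the pose at the moment of the call.
- manip.hand_in(): hands the job in; it is judged then, once.
The state is a dict: "time": time; "joint_pos": joint angles; "joint_vel": joint speeds; "tau": joint torques, N m; "eef_pos": TCP position; "tool_rot": TCP orientation; "wrist_force": force on the tool from outside, world axes, zero at the start; "moment": the same for the moment, N m; "opening": finger opening in m; "grip_force": force on a finger pad.
Only numpy, scipy, OpenCV 4.12 (cv2) and the standard library are available. Lean on these libraries where they do the work, as an engineer would, in place of code of your own. Each camera call takes 0.05 s, during which the arm holds its last target. There are 200 camera calls.

TASK

One of the two pump rods got the wrong, smaller bushing: find the rod whose brass-bushed eye slides right down the gauge pin of the pull tester, and lay the other one in the white tray. Then draw the carriage out with the seated rod until the red pointer stands at the red line of the yellow clip, and finish still holding it there against the spring. Leave the clip and the three small bottles as they are.

Things in the scene. Friction and masses are not known exactly. Their poses are not given: they have to be found in the camera images.
- rod_a: One of two pump connecting rods that look alike from outside, lying flat; aluminium, 104 mm long, 18 mm high, about 0.1 kg. Origin: under the middle of the shank (flat sides, 14 mm wide, z 2 to 16 mm, x -22 to +25 mm: the place to grip). Its x runs from the plain eye (x -38 mm, 30 mm wide) to the brass-bushed eye (x +38 mm, 26 mm wide); z up.
- rod_b: The other rod, of the same outer shape and frame as rod_a. One of the two has the right 14.5 mm bore in its brass bushing, the other a 10 mm bore; which is which is found by trying it on the pin (or by looking at the bore).
- rod_a_eye (a point): Centre of the bushed eye of rod_a, at the underside of the rod (38 mm from the rod's origin). Goes over the gauge pin.
- rod_b_eye (a point): The same point of rod_b.
- tester: Green base plate of the pull tester, 275 x 96 x 10 mm, fixed to the table. Origin: on its underside, midway across, plate from x -125 to +150 mm. The spring barrel (35 mm wide, top 44 mm high) is at its +x end; the carriage is pulled toward its -x. The white scale (5 mm ticks) lies along its +y edge; on that side nothing stands higher than 18 mm.
- gauge_pin (a point): Upright steel pin on the carriage (34 x 38 mm block): 11.5 mm thick for 16 mm, then a cone down to 6 mm at 23 mm. Origin: on its axis at the shoulder, 32 mm above the table, where a seated rod rests; z up, x as the tester's x. A rod with the wrong bore stops about 18 mm above the shoulder. Seat the rod with its shank over the rail, toward the tester's -x; a 9 mm wide tongue of the carriage there (to x -51 mm) keeps it level when let go.
- carriage (a joint): Travel of the carriage along the tester's -x in m: 0 at rest on its stop, 0.060 at the end. A spring pulls it back: about 3 N at the start and 0.22 N more for each mm. The pin and pointer move with it.
- pointer (a point): Tip of the red pointer on the carriage's left (+y) side.
- mark (a point): Point on the red line of the yellow clip on the scale, at the height of the pointer tip: when the carriage is pulled to the line, pointer and mark coincide.
- mark_clip (a joint): Setting of the yellow clip in m (0.026 to 0.046): the carriage travel at which the pointer stands at the red line. A light sliding clip, not to be moved.
- reject_tray: White open tray, 87 x 192 mm over its rim, 26 mm high, fixed. Origin: centre of its underside, z up, long side along its y. Floor 2 mm high; clear compartment x -34 to +34 mm, y -86 to +45 mm (a 16 mm high rib stands at y 45 to 55 mm).
- lime_bottle: Bystander: white bottle with a lime green cap, 43 mm wide, 109 mm high. Origin: centre of its underside.
- dropper_bottle: Bystander: small clear dropper bottle with a white tip and blue contents, 27 mm wide, 60 mm high. Origin: centre of its underside.
- dome_bottle: Bystander: grey-white bottle with a domed cap, 32 mm wide, 58 mm high. Origin: centre of its underside.
There are look-alikes about, which are no part of the job. What is shaped like the rod_a but brown is not meant.

How it is judged:
On the way:
1. the small-bored rod lies in the white tray and the other rod sits down on the gauge pin, the carriage still near rest (x of rod_b in the frame of reject_tray between -0.036 and 0.036 m and y of rod_b in the frame of reject_tray between -0.088 and 0.088 m and z of rod_b in the frame of reject_tray below 0.024 m and contact force between rod_b and the fingers below 0.3 N and horizontal distance between rod_a_eye and gauge_pin below 0.004 m and z of rod_a_eye in the frame of gauge_pin below 0.006 m and value of joint carriage below 0.015 m), for 0.1 s.
At the end, for the whole second after the job is handed in: The gripper holds the seated rod (eye within 8 mm of the shoulder), which loads the pin with over 5 N; the pointer rests within 4 mm of the red line; the clip has not moved (3 mm); the small-bored rod lies still inside the white tray (x of pointer in the frame of mark between -0.004 and 0.004 m and velocity of joint carriage between -0.01 and 0.01 m/s and distance of mark from where it was at the start of the episode below 0.003 m and horizontal distance between rod_a_eye and gauge_pin below 0.004 m and z of rod_a_eye in the frame of gauge_pin below 0.008 m and contact force between rod_a and carriage above 5 N and contact force between rod_a and the fingers above 3 N and contact force between carriage and the fingers below 0.5 N and x of rod_b in the frame of reject_tray between -0.036 and 0.036 m and y of rod_b in the frame of reject_tray between -0.088 and 0.088 m and z of rod_b in the frame of reject_tray below 0.024 m and linear speed of rod_b below 0.02 m/s); the arm keeps its last pose, push and grip.
It fails at once if a rod is dropped from high up or flung (faster than 1.2 m/s) (linear speed of any of rod_a, rod_b above 1.2 m/s).
It fails at once if a bottle is knocked over or shifted by more than 30 mm (distance of any of lime_bottle, dropper_bottle, dome_bottle from where it was at the start of the episode above 0.03 m or angle between any of lime_bottle, dropper_bottle, dome_bottle's own z axis and vertical above 0.5 rad).
It also fails if it takes over 64 s, if anything falls off the work surface, if the arm or the gripper's body presses on something with over 40 N, if the wrist force passes 120 N, or if a joint passes its speed limit or range.

## Working session

There is one attempt and no reset: what is moved stays moved. The work goes in short steps, Python scripts to look and compute and a tool call to move; the robot and the scene stay as the last step left them, time stands still between calls to the robot, and variables do not carry over. Pictures are saved under pics/ and viewed, at most 10 in all, crops included, and the job is handed in when it is done.

Besides the shell and the picture viewer there is one more tool, called after ">>>" as name([rows], argument=value, ...), one row to a line, values as JSON. step_arm: Moves the arm, as the interface text tells. Its arguments: {"type":"object","properties":{"commands":{"type":"array"},"force":{"type":"number"}},"required":["commands"]}

```bash
mkdir -p pics
python3 - <<'E'
from rig import manip, imaging
import cv2
s=manip.get_state(); print(s)
for n in("top","scene"):
    i=imaging.camera_info(n); print(n,i)
    cv2.imwrite(f"pics/{n}0.png",imaging.grab_frame(n))
E
```

```text
{'time': 0.0, 'joint_pos': array([ 1.09297815e+00,  1.50947665e-01,  1.43803402e+00,  2.12280562e-05,
        1.55378083e+00, -1.33973690e-01]), 'joint_vel': array([-0.00071589, -0.00035962,  0.0011569 , -0.00034602, -0.00215777,
       -0.00032012]), 'tau': array([ 2.46316544e-03, -7.13099384e+01, -5.70858550e+01, -5.28017677e-05,
        9.11521143e-03,  6.46172771e-05]), 'eef_pos': array([0.19372645, 0.54113236, 0.2386958 ]), 'tool_rot': array([-5.37389649e-01, -3.09491084e+00,  1.74205554e-03]), 'wrist_force': array([-0.47329416,  0.149154  ,  0.399344  ]), 'moment': array([-0.00296027, -0.01498505,  0.01431494]), 'grip_force': 0.0, 'opening': 0.08529990255817192}
top {'intrinsics': array([[477.51625266,   0.        , 327.55527285],
       [  0.        , 477.51625266, 203.72191299],
       [  0.        ,   0.        ,   1.        ]]), 'origin': array([0.37166237, 0.29147607, 1.15167862]), 'attitude': array([ 0.11917763, -0.09757466, -1.57713138])}
scene {'intrinsics': array([[406.01130212,   0.        , 319.97688645],
       [  0.        , 406.01130212, 201.84199511],
       [  0.        ,   0.        ,   1.        ]]), 'origin': array([0.89892762, 0.47307146, 0.88620941]), 'attitude': array([0.31912817, 0.49276371, 1.94529764])}
```

View pics/top0.png

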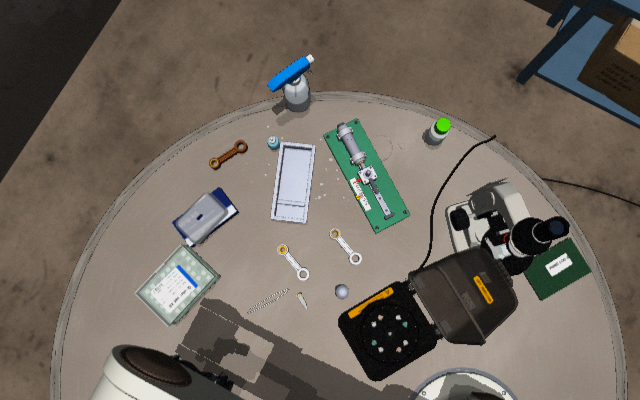

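View pics/scene0.png

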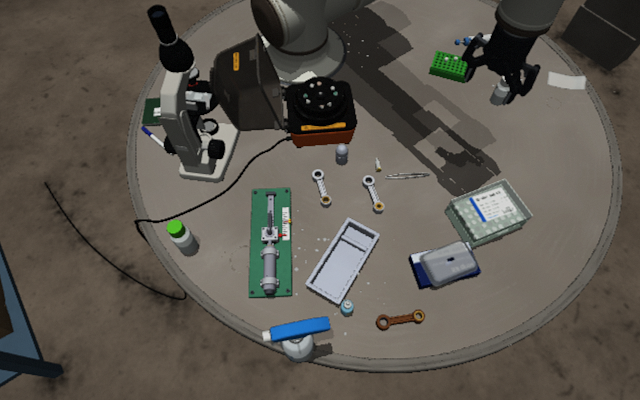

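The top view shows the rods at about (293,262) and (345,247), with their brass eyes at the upper ends. The tray is at (293,182), the tester at (367,175) with its barrel up (away from the robot), and the dome bottle at (342,291). The scene view agrees. I'll enlarge the work area next.

```bash
cat > h.py <<'E'
import numpy as np, cv2
from rig import manip, imaging
from scipy.spatial.transform import Rotation as R
def ray(ci,px):
    px=np.atleast_2d(np.array(px,float)); K=ci["intrinsics"]
    d=np.c_[(px[:,0]-K[0,2])/K[0,0],-(px[:,1]-K[1,2])/K[1,1],-np.ones(len(px))]
    return np.array(ci["origin"]), d@R.from_rotvec(ci["attitude"]).as_matrix().T
def plane(ci,px,z):
    o,d=ray(ci,px); return o+d*((z-o[2])/d[:,2])[:,None]
def proj(ci,P):
    K=ci["intrinsics"]; c=(np.atleast_2d(P)-ci["origin"])@R.from_rotvec(ci["attitude"]).as_matrix()
    return np.c_[K[0,2]-K[0,0]*c[:,0]/c[:,2], K[1,2]+K[1,1]*c[:,1]/c[:,2]]
def tri(cas,pxs):
    A=np.zeros((3,3));b=np.zeros(3)
    for c,p in zip(cas,pxs):
        o,d=ray(c,p); d=d[0]/np.linalg.norm(d[0]); M=np.eye(3)-np.outer(d,d); A+=M;b+=M@o
    return np.linalg.solve(A,b)
E
python3 - <<'E'
import cv2
a=cv2.imread("pics/top0.png")[110:310,260:420]
cv2.imwrite("pics/crop0.png",cv2.resize(a,None,fx=3,fy=3,interpolation=cv2.INTER_CUBIC))
E
```

```text
(no output)
```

View pics/crop0.png

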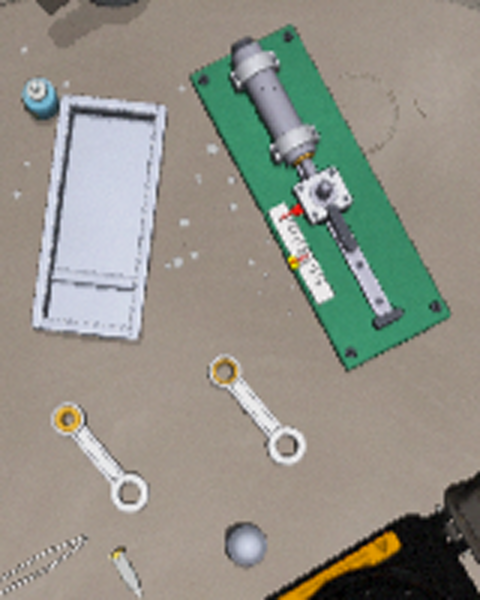

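The left rod's brass ring has a small hole, so I take it as the reject. The right rod's bore is wide. The pin is at about crop (324,187), the pointer at (295,211) and the red line near (300,262). Next I'll measure them.

```bash
cat > m.py <<'E'
from h import *
import sys
im=cv2.imread("pics/top0.png"); ci=imaging.camera_info("top")
hsv=cv2.cvtColor(im,cv2.COLOR_BGR2HSV)
fx=lambda p:(260+p[0]/3-0.33,110+p[1]/3-0.33)
# rods: bright or brass
g=((hsv[...,2]>165)&(hsv[...,1]<40)|((hsv[...,1]>130)&(hsv[...,2]>120)&(hsv[...,0]<30))).astype(np.uint8)
g=cv2.morphologyEx(g,cv2.MORPH_CLOSE,np.ones((3,3)))
for c in cv2.findContours(g,cv2.RETR_EXTERNAL,cv2.CHAIN_APPROX_NONE)[0]:
    A=cv2.contourArea(c); 
    if A>150: print(A,cv2.boundingRect(c),[np.round(v,1) for v in cv2.minAreaRect(c)], plane(ci,[cv2.minAreaRect(c)[0]],.016).round(4))
for n,b,p in(("right",(225,372),(287,445)),("left",(68,419),(129,493))):
    P=plane(ci,[fx(b),fx(p)],.017);d=P[0]-P[1]
    print(n,P.round(4),np.linalg.norm(d),np.degrees(np.arctan2(d[1],d[0])),P.mean(0).round(4))
g=((hsv[...,0]>60)&(hsv[...,0]<90)&(hsv[...,1]>100)).astype(np.uint8); g[:,:320]=0;g[:,425:]=0
g=cv2.morphologyEx(g,cv2.MORPH_OPEN,np.ones((3,3)))
c=max(cv2.findContours(g,cv2.RETR_EXTERNAL,cv2.CHAIN_APPROX_NONE)[0],key=cv2.contourArea)
B=cv2.boxPoints(cv2.minAreaRect(cv2.convexHull(c))); P=plane(ci,B,.010); print("plate",P.round(4),[np.linalg.norm(P[i]-P[i-1]).round(4) for i in range(4)])
print("pin tip",plane(ci,[fx((324,187))],.055), "block corners", plane(ci,[fx(q) for q in((295,180),(342,166),(354,206),(309,222))],.032).mean(0))
T=plane(ci,[fx(q) for q in((63,97),(165,104),(137,339),(35,328))],.026);print("tray",T.round(4),T.mean(0),np.linalg.norm(T[0]-T[1]),np.linalg.norm(T[0]-T[3]))
E
python3 m.py
```

```text
279.5 (419, 376, 27, 24) [array([434.7, 387.1]), array([15.9, 30.3]), np.float64(38.7)] [[0.1059 0.0664 0.016 ]]
230.0 (457, 373, 56, 27) [array([486.1, 383.1]), array([60.7, 10. ]), np.float64(28.4)] [[ 0.1143 -0.0504  0.016 ]]
1567.0 (94, 358, 84, 42) [array([135.5, 378.5]), array([41., 83.]), np.float64(90.0)] [[0.1283 0.7511 0.016 ]]
3083.5 (408, 300, 124, 90) [array([474.5, 355.5]), array([ 57.6, 141.4]), np.float64(65.6)] [[ 0.175  -0.0273  0.016 ]]
163.5 (474, 276, 19, 28) [array([482.9, 289.4]), array([30.5,  6.7]), np.float64(58.0)] [[ 0.3239 -0.0543  0.016 ]]
278.0 (546, 253, 26, 23) [array([558.5, 264.3]), array([13.1, 24.5]), np.float64(57.3)] [[ 0.3806 -0.2336  0.016 ]]
3097.0 (134, 244, 80, 83) [array([173.4, 284.9]), array([47.3, 68.3]), np.float64(43.6)] [[0.3397 0.6713 0.016 ]]
163.0 (486, 240, 24, 19) [array([498.5, 247.1]), array([22.5, 16.3]), np.float64(61.9)] [[ 0.4219 -0.096   0.016 ]]
6064.0 (223, 240, 177, 140) [array([312.7, 296.8]), array([164.7, 108.8]), np.float64(25.7)] [[0.3097 0.3431 0.016 ]]
314.5 (330, 228, 33, 38) [array([342.7, 248.8]), array([44.1
[... 950 characters left out ...]
.3816 0.016 ]]
right [[0.4571 0.2901 0.017 ]
 [0.3992 0.2419 0.017 ]] 0.07534213269549209 39.755849822347464 [0.4281 0.266  0.017 ]
left [[0.421  0.4146 0.017 ]
 [0.3628 0.3664 0.017 ]] 0.07560398099357496 39.60368895515808 [0.3919 0.3905 0.017 ]
plate [[0.6978 0.3175 0.01  ]
 [0.7445 0.2321 0.01  ]
 [0.5012 0.1089 0.01  ]
 [0.4569 0.1923 0.01  ]] [np.float64(0.2714), np.float64(0.0974), np.float64(0.2727), np.float64(0.0945)]
pin tip [[0.59777096 0.21156612 0.055     ]] block corners [0.5972769  0.20920036 0.032     ]
tray [[0.6803 0.4189 0.026 ]
 [0.6735 0.3364 0.026 ]
 [0.4831 0.3593 0.026 ]
 [0.4926 0.4401 0.026 ]] [0.58236499 0.3886719  0.026     ] 0.08281184028373575 0.1888369016079646
```

>>> step_arm([
  [[0.0854, -0.0169, -0.0053, 0.005, 0, 0, 0], [0.0854, -0.0169, -0.0053, 0.005, 0, 0, 0], [0.0854, -0.0169, -0.0053, 0.005, 0, 0, 0], [0.0854, -0.0169, -0.0053, 0.005, 0, 0, 0], [0.0854, -0.0169, -0.0053, 0.005, 0, 0, 0], [0.0854, -0.0169, -0.0053, 0.005, 0, 0, 0], [0.0854, -0.0169, -0.0053, 0.005, 0, 0, 0], [0.0854, -0.0169, -0.0053, 0.005, 0, 0, 0], [0.0854, -0.0169, -0.0053, 0.005, 0, 0, 0], [0.0854, -0.0169, -0.0053, 0.005, 0, 0, 0], [0.0854, -0.0169, -0.0053, 0.005, 0, 0, 0], [0.0854, -0.0169, -0.0053, 0.005, 0, 0, 0], [0.0854, -0.0169, -0.0053, 0, 0, 0, 0], [0.0854, -0.0169, -0.0053, 0, 0, 0, 0]],
])

```text
time: 1.27
eef_pos: [0.392, 0.391, 0.1787]
tool_rot: [-0.537, -3.094, 0.001]
wrist_force: [0.1, -0.4, -0.5]
opening: 0.0853
grip_force: 0.0
```

>>> step_arm([
  [[0.0854, 0, 0, 0, 0, 0, -5.9], [0.0854, 0, 0, 0, 0, 0, -5.9], [0.0854, 0, 0, 0, 0, 0, -5.9], [0.0854, 0, 0, 0, 0, 0, -5.9], [0.0854, 0, 0, 0, 0, 0, -5.9], [0.0854, 0, 0, 0, 0, 0, -5.9], [0.0854, 0, 0, 0, 0, 0, -5.9], [0.0854, 0, 0, 0, 0, 0, -5.9], [0.0854, 0, 0, 0, 0, 0, -5.9], [0.0854, 0, 0, 0, 0, 0, -6.3], [0.0854, 0, 0, 0, 0, 0, 0], [0.0854, 0, 0, 0, 0, 0, 0]],
])

```text
time: 2.27
eef_pos: [0.3915, 0.3916, 0.179]
tool_rot: [1.062, -2.956, 0.0]
wrist_force: [-0.6, -0.2, 0.5]
opening: 0.0855
grip_force: 0.0
```

Run:
```python
from h import *
s=manip.get_state();M=R.from_rotvec(s["tool_rot"]).as_matrix()
print(s["time"],s["eef_pos"],M.round(3),s["wrist_force"],s["joint_pos"])
ci=imaging.camera_info("wrist");print(ci)
im=imaging.grab_frame("wrist");cv2.imwrite("pics/w1.png",im)
```

```text
2.2667 [0.39148376 0.39164656 0.17904458] [[-0.772 -0.636 -0.   ]
 [-0.636  0.772 -0.   ]
 [ 0.001 -0.    -1.   ]] [-0.59538932 -0.15942962  0.4786002 ] [ 6.46497181e-01  1.34548473e-01  1.57795855e+00 -5.05045333e-05
  1.42961104e+00 -1.61381001e+00]
{'intrinsics': array([[335.01367965,   0.        , 321.41910935],
       [  0.        , 335.01367965, 199.04439743],
       [  0.        ,   0.        ,   1.        ]]), 'origin': array([0.33202003, 0.34049383, 0.31373673]), 'attitude': array([-0.16637127, -0.35203968,  2.23978146])}
```

View pics/w1.png

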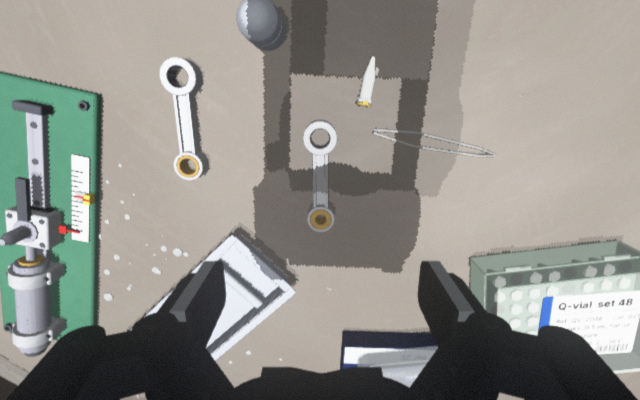

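The wrist view shows the small-bored rod with its plain eye at (320,138) and brass eye at (320,218). The wide-bored rod is at (179,76)/(188,165). The pin tip is near (4,240), the pointer tip (62,230) and the red line about (84,199).

Run:
```python
from h import *
ci=imaging.camera_info("wrist");ct=imaging.camera_info("top")
s=manip.get_state();M=R.from_rotvec(s["tool_rot"]).as_matrix()
for n,b,p in(("b",(320.5,218),(320,138.5)),("a",(188.5,165.5),(178.5,76))):
    P=plane(ci,[b,p],.017);d=P[0]-P[1];m=P.mean(0)
    print(n,P.round(4),np.linalg.norm(d),np.degrees(np.arctan2(d[1],d[0])),m.round(4),"tool shift",(M.T@(m-s["eef_pos"])).round(4))
fx=lambda p:(260+p[0]/3-0.33,110+p[1]/3-0.33)
print("pin tri",tri([ci,ct],[(4,240),fx((324,187))]))
print("pin w",plane(ci,[(4,240)],.055))
print("pointer",tri([ci,ct],[(61,230),fx((294,211))]))
print("mark",tri([ci,ct],[(90,199),fx((293,263))]))
```

```text
b [[0.421  0.4128 0.017 ]
 [0.3636 0.3648 0.017 ]] 0.07484236920197664 39.84632936542363 [0.3923 0.3888 0.017 ] tool shift [ 0.0011 -0.0027  0.1621]
a [[0.4578 0.2888 0.017 ]
 [0.3987 0.2412 0.017 ]] 0.07583674419624307 38.866093168404895 [0.4283 0.265  0.017 ] tool shift [ 0.0521 -0.1212  0.1621]
pin tri [0.59743834 0.21035112 0.05367793]
pin w [[0.59545363 0.20991764 0.055     ]]
pointer [0.58434886 0.23231043 0.02340591]
mark [0.54412294 0.23475667 0.01562034]
```

>>> step_arm([
  [[0.05, 0.0008, -0.0018, 0.02, 0, 0, 0], [0.05, 0, 0, 0.022, 0, 0, 0], [0.05, 0, 0, 0.022, 0, 0, 0], [0.05, 0, 0, 0.022, 0, 0, 0], [0.05, 0, 0, 0.022, 0, 0, 0], [0.05, 0, 0, 0.022, 0, 0, 0], [0.05, 0, 0, 0.018, 0, 0, 0], [0.05, 0, 0, 0.01, 0, 0, 0], [0.05, 0, 0, 0.006, 0, 0, 0], [0.05, 0, 0, 0.003, 0, 0, 0], [0.05, 0, 0, 0, 0, 0, 0], [0, 0, 0, 0, 0, 0, 0], [0, 0, 0, 0, 0, 0, 0], [0, 0, 0, 0, 0, 0, 0], [0, 0, 0, 0, 0, 0, 0], [0, 0, 0, 0, 0, 0, 0], [0, 0, 0, 0, 0, 0, 0], [0, 0, 0, 0, 0, 0, 0]],
], force=50)

```text
time: 3.82
eef_pos: [0.3925, 0.3901, 0.0133]
tool_rot: [-1.066, 2.954, 0.0]
wrist_force: [-1.5, -1.3, 6.8]
opening: 0.0125
grip_force: 49.4
```

>>> step_arm([
  [[0, 0, 0, -0.01, 0, 0, 0], [0, 0, 0, -0.02, 0, 0, 0], [0, 0, 0, -0.025, 0, 0, 0], [0, 0, 0, -0.025, 0, 0, 0], [0, -0.0133, -0.0114, 0, 0, 0, 0], [0, -0.0133, -0.0114, 0, 0, 0, 0], [0, -0.0133, -0.0114, 0, 0, 0, 0], [0, -0.0133, -0.0114, 0, 0, 0, 0], [0, -0.0133, -0.0114, 0, 0, 0, 0], [0, -0.0133, -0.0114, 0, 0, 0, 0], [0, -0.0133, -0.0114, 0, 0, 0, 0], [0, -0.0133, -0.0114, 0, 0, 0, 0], [0, -0.0133, -0.0114, 0, 0, 0, 0], [0, -0.0133, -0.0114, 0, 0, 0, 0], [0, -0.0133, -0.0114, 0, 0, 0, 0], [0, -0.0133, -0.0114, 0, 0, 0, 0], [0, 0, 0, 0, 0, 0, 0]],
])

```text
time: 5.23
eef_pos: [0.6048, 0.3859, 0.0928]
tool_rot: [-1.064, 2.955, -0.001]
wrist_force: [0.2, -0.4, -0.7]
opening: 0.0126
grip_force: 49.0
```

>>> step_arm([
  [[0, 0, 0, 0, 0, 0, 6.6], [0, 0, 0, 0, 0, 0, 6.6], [0, 0, 0, 0, 0, 0, 6.6], [0, 0, 0, 0, 0, 0, 6.6], [0, 0, 0, 0, 0, 0, 6.6], [0, 0, 0, 0, 0, 0, 6.6], [0, 0, 0, 0, 0, 0, 6.6], [0, 0, 0, 0, 0, 0, 0], [0, 0, 0, 0, 0, 0, 0]],
])

```text
time: 5.98
eef_pos: [0.6021, 0.3866, 0.0929]
tool_rot: [0.172, 3.137, 0.0]
wrist_force: [-0.1, 0.3, -1.3]
opening: 0.0125
grip_force: 49.0
```

Run:
```python
from h import *
s=manip.get_state();print(s["eef_pos"])
ci=imaging.camera_info("wrist");im=imaging.grab_frame("wrist");cv2.imwrite("pics/w2.png",im)
```

```text
[0.60206207 0.38657284 0.0929028 ]
```

View pics/w2.png

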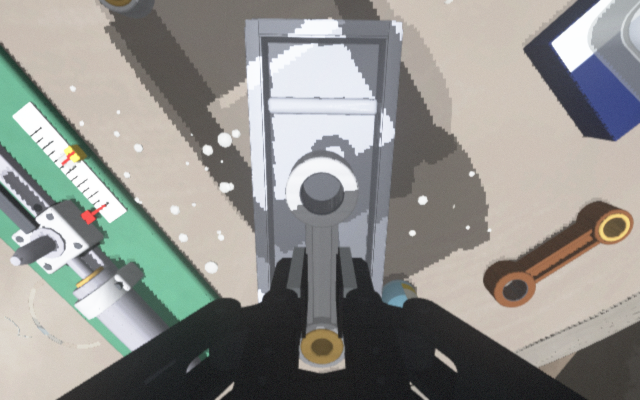

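The rod hangs over the middle of the tray compartment (rod at column 322, tray walls at 262 and 382), clear of the rib at row 105.

>>> step_arm([
  [[0, 0, 0, 0.02, 0, 0, 0], [0, 0, 0, 0.02, 0, 0, 0], [0, 0, 0, 0.018, 0, 0, 0], [0, 0, 0, 0.01, 0, 0, 0], [0, 0, 0, 0.006, 0, 0, 0], [0, 0, 0, 0.003, 0, 0, 0], [0, 0, 0, 0, 0, 0, 0], [0.026, 0, 0, 0, 0, 0, 0], [0.026, 0, 0, 0, 0, 0, 0], [0.026, 0, 0, 0, 0, 0, 0], [0.026, 0, 0, 0, 0, 0, 0], [0.026, 0, 0, 0, 0, 0, 0], [0.026, 0, 0, -0.01, 0, 0, 0], [0.026, 0, 0, -0.02, 0, 0, 0], [0.026, 0, 0, -0.025, 0, 0, 0], [0.026, 0, 0, -0.025, 0, 0, 0], [0.026, 0, 0, -0.02, 0, 0, 0], [0.026, 0, 0, 0, 0, 0, 0]],
])

```text
time: 7.53
eef_pos: [0.6037, 0.3873, 0.1213]
tool_rot: [0.178, 3.131, 0.005]
wrist_force: [0.6, -0.0, 1.2]
opening: 0.0259
grip_force: 0.0
```

Run:
```python
from h import *
s=manip.get_state();M=R.from_rotvec(s["tool_rot"]).as_matrix();print(s["eef_pos"],s["opening"],M.round(3))
print((M.T@(np.array([.4282,.2655,.115])-s["eef_pos"])).round(4))
```

```text
[0.60373531 0.38728539 0.12130885] 0.025924426724506143 [[-0.994  0.113  0.006]
 [ 0.113  0.994  0.003]
 [-0.006  0.004 -1.   ]]
[ 0.1607 -0.1409  0.0049]
```

>>> step_arm([
  [[0.05, 0.0133, -0.0117, 0, 0, 0, 0], [0.05, 0.0133, -0.0117, 0, 0, 0, 0], [0.05, 0.0133, -0.0117, 0, 0, 0, 0], [0.05, 0.0133, -0.0117, 0, 0, 0, 0], [0.05, 0.0133, -0.0117, 0, 0, 0, 0], [0.05, 0.0133, -0.0117, 0, 0, 0, 0], [0.05, 0.0133, -0.0117, 0, 0, 0, 0], [0.05, 0.0133, -0.0117, 0, 0, 0, 0], [0.05, 0.0133, -0.0117, 0, 0, 0, 0], [0.05, 0.0133, -0.0117, 0, 0, 0, 0], [0.05, 0.0133, -0.0117, 0, 0, 0, 0], [0.05, 0.0133, -0.0117, 0, 0, 0, 0], [0.05, 0, 0, 0, 0, 0, 0]],
])

```text
time: 8.62
eef_pos: [0.4258, 0.2639, 0.1158]
tool_rot: [-0.178, -3.136, 0.001]
wrist_force: [-1.3, 0.2, -0.1]
opening: 0.0501
grip_force: 0.0
```

>>> step_arm([
  [[0.05, 0, 0, 0, 0, 0, -6.5], [0.05, 0, 0, 0, 0, 0, -6.5], [0.05, 0, 0, 0, 0, 0, -6.5], [0.05, 0, 0, 0, 0, 0, -6.5], [0.05, 0, 0, 0, 0, 0, -6.5], [0.05, 0, 0, 0, 0, 0, -6.5], [0.05, 0, 0, 0, 0, 0, -6.5], [0.05, 0, 0, 0, 0, 0, 0], [0.05, 0, 0, 0, 0, 0, 0]],
])

```text
time: 9.37
eef_pos: [0.428, 0.2652, 0.1156]
tool_rot: [-1.043, 2.963, -0.0]
wrist_force: [-0.3, 0.5, -0.2]
opening: 0.0499
grip_force: 0.0
```

Run:
```python
from h import *
s=manip.get_state();M=R.from_rotvec(s["tool_rot"]).as_matrix();print(s["time"],s["eef_pos"],s["opening"],M.round(3))
print((M.T@(np.array([.4282,.2655,.013])-s["eef_pos"])).round(4), np.degrees(np.arctan2(-M[1,0],-M[0,0])))
ct=imaging.camera_info("top");im=imaging.grab_frame("top");cv2.imwrite("pics/t2.png",im)
w=imaging.camera_info("wrist");a=imaging.grab_frame("wrist");cv2.imwrite("pics/w3.png",a)
a=cv2.resize(a,(480,300)); b=cv2.resize(im[100:300,240:400],(320,400),interpolation=cv2.INTER_CUBIC)
o=np.zeros((400,800,3),np.uint8);o[:300,:480]=a;o[:,480:]=b;cv2.imwrite("pics/c3.png",o)
```

```text
9.3667 [0.42804681 0.26524745 0.11558094] 0.04991291693195256 [[-0.779 -0.627  0.   ]
 [-0.627  0.779  0.   ]
 [-0.    -0.    -1.   ]]
[-2.000e-04  1.000e-04  1.026e-01] 38.79848835206997
```

View pics/c3.png

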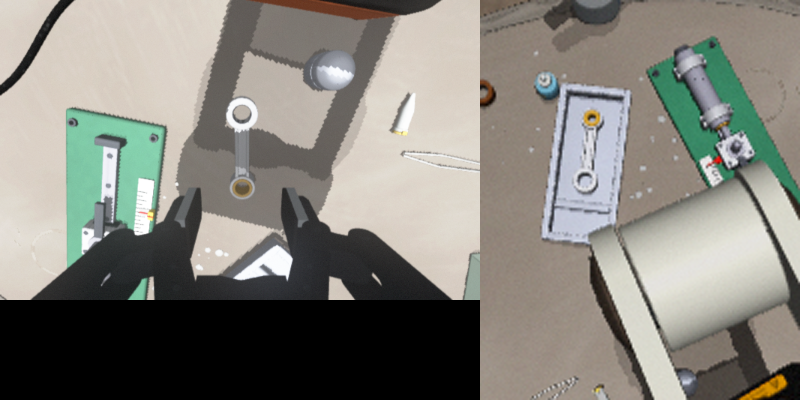

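The reject rod lies well inside the tray, and the other rod is centred between the fingers (wrist column 242 of 480).

>>> step_arm([
  [[0.05, 0, 0, 0.02, 0, 0, 0], [0.05, 0, 0, 0.022, 0, 0, 0], [0.05, 0, 0, 0.022, 0, 0, 0], [0.05, 0, 0, 0.018, 0, 0, 0], [0.05, 0, 0, 0.01, 0, 0, 0], [0.05, 0, 0, 0.006, 0, 0, 0], [0.05, 0, 0, 0.004, 0, 0, 0], [0.05, 0, 0, 0, 0, 0, 0], [0, 0, 0, 0, 0, 0, 0], [0, 0, 0, 0, 0, 0, 0], [0, 0, 0, 0, 0, 0, 0], [0, 0, 0, 0, 0, 0, 0], [0, 0, 0, 0, 0, 0, 0], [0, 0, 0, 0, 0, 0, 0], [0, 0, 0, 0, 0, 0, 0], [0, 0, 0, -0.01, 0, 0, 0], [0, 0, 0, -0.02, 0, 0, 0], [0, 0, 0, -0.025, 0, 0, 0], [0, 0, 0, -0.025, 0, 0, 0], [0, 0, 0, 0, 0, 0, 0]],
], force=60)

```text
time: 11.13
eef_pos: [0.4296, 0.2659, 0.0987]
tool_rot: [-1.047, 2.955, 0.001]
wrist_force: [1.1, 0.3, -0.2]
opening: 0.0119
grip_force: 59.0
```

Run:
```python
from h import *
s=manip.get_state();M=R.from_rotvec(s["tool_rot"]).as_matrix();print(s["time"],s["eef_pos"],s["opening"],M.round(3))
w=imaging.camera_info("wrist");a=imaging.grab_frame("wrist");cv2.imwrite("pics/w4.png",a)
cv2.imwrite("pics/w4c.png",cv2.resize(a[120:400,170:470],None,fx=2,fy=2,interpolation=cv2.INTER_CUBIC))
# expected pixels of eye tops
for n,l in(("brass",-.038),("plain",.038)): print(n,proj(w,s["eef_pos"]+M@np.array([l,0,-.0045])))
```

```text
11.1333 [0.42963393 0.26593304 0.09867336] 0.01194640007966017 [[-0.777 -0.629  0.006]
 [-0.629  0.777  0.003]
 [-0.006 -0.002 -1.   ]]
brass [[324.6635752  347.60360947]]
plain [[325.50778978 195.30486538]]
```

View pics/w4c.png

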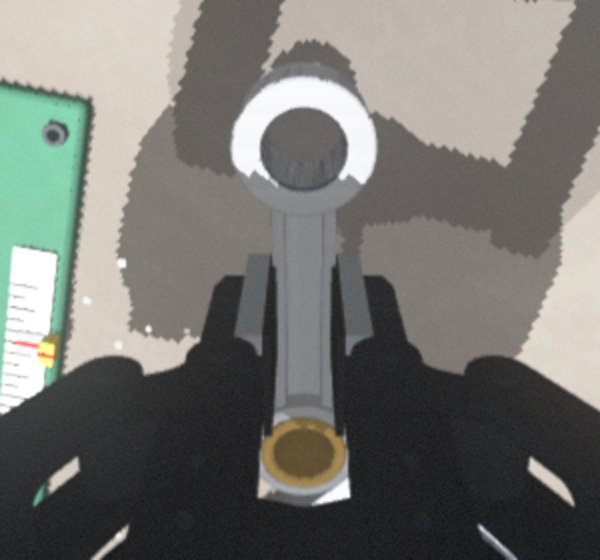

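The brass eye is at full-frame (322,346) and the plain eye at (322,193), within about 1 mm of where I predicted. Next I'll move over the pin.

>>> step_arm([
  [[0, -0.006, -0.0141, 0, 0, 0, 0], [0, -0.006, -0.0141, 0, 0, 0, 0], [0, -0.006, -0.0141, 0, 0, 0, 0], [0, -0.006, -0.0141, 0, 0, 0, 0], [0, -0.006, -0.0141, 0, 0, 0, 0], [0, -0.006, -0.0141, 0, 0, 0, 0], [0, -0.006, -0.0141, 0, 0, 0, 0], [0, -0.006, -0.0141, 0, 0, 0, 0], [0, -0.006, -0.0141, 0, 0, 0, 0], [0, -0.006, -0.0141, 0, 0, 0, 0], [0, 0, 0, 0, 0, 0, 5.9], [0, 0, 0, 0, 0, 0, 5.9], [0, 0, 0, 0, 0, 0, 0], [0, 0, 0, 0, 0, 0, 0], [0, 0, 0, 0, 0, 0, 0]],
])

```text
time: 12.43
eef_pos: [0.5634, 0.1932, 0.0933]
tool_rot: [0.744, -3.052, 0.0]
wrist_force: [-0.4, -0.1, -0.4]
opening: 0.0124
grip_force: 58.9
```

Run:
```python
from h import *
s=manip.get_state();M=R.from_rotvec(s["tool_rot"]).as_matrix();print(s["time"],s["eef_pos"],s["opening"],M.round(4))
a=np.radians(27.1);t=np.array([.5973,.2105,0])-.038*np.array([np.cos(a),np.sin(a),0]);t[2]=.08
print((M.T@(t-s["eef_pos"])).round(4),np.degrees(np.arctan2(-M[1,0],-M[0,0])))
w=imaging.camera_info("wrist");a=imaging.grab_frame("wrist");cv2.imwrite("pics/w5.png",a)
b=imaging.grab_frame("scene");c=cv2.resize(b[180:310,230:310],None,fx=4,fy=4,interpolation=cv2.INTER_CUBIC)
o=np.zeros((520,800,3),np.uint8);o[:,480:]=c;o[:300,:480]=cv2.resize(a,(480,300));cv2.imwrite("pics/c5.png",o)
for n,l in(("brass",-.038),("plain",.038)): print(n,proj(w,s["eef_pos"]+M@np.array([l,0,-.0045])))
```

```text
12.4333 [0.56340103 0.19316497 0.09328867] 0.012356725579000593 [[-8.877e-01 -4.604e-01 -0.000e+00]
 [-4.604e-01  8.877e-01 -1.000e-04]
 [ 1.000e-04 -1.000e-04 -1.000e+00]]
[-0.0001 -0.      0.0133] 27.409799900373173
brass [[324.43502692 347.0797082 ]]
plain [[325.24844901 194.57215867]]
```

View pics/c5.png

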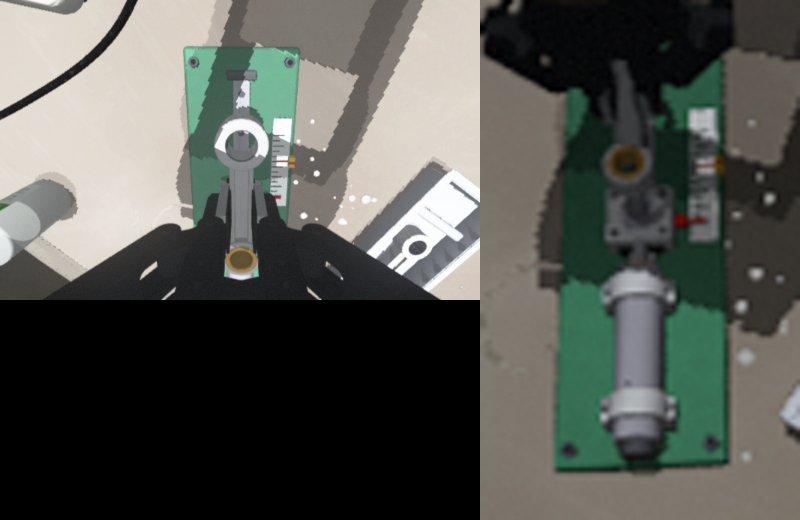

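The wrist view shows the rod lined up over the rail. In the scene crop the brass eye is at about (627,161), just above and before the pin at about (645,205). I'll check this with rays.

Run:
```python
from h import *
c=imaging.camera_info("scene")
f=lambda q:(230+(q[0]-480+.5)/4-.5,180+(q[1]+.5)/4-.5)
u=lambda p:((p[:,0]+.5-230)*4+480,(p[:,1]+.5-180)*4)
print("eye",plane(c,[f((627,161))],.098),"expected",(.5634+.038*.8877,.1932+.038*.4604))
for z in(.055,.032):print("pin pred crop",u(proj(c,[[.5973,.2105,z]])))
a=cv2.imread("pics/c5.png")[80:280,580:720];cv2.imwrite("pics/c5z.png",cv2.resize(a,None,fx=3,fy=3,interpolation=cv2.INTER_CUBIC))
```

```text
eye [[0.59716995 0.21111319 0.098     ]] expected (0.5971326, 0.2106952)
pin pred crop (array([635.29688991]), array([194.71326703]))
pin pred crop (array([639.77049079]), array([211.48476629]))
```

View pics/c5z.png

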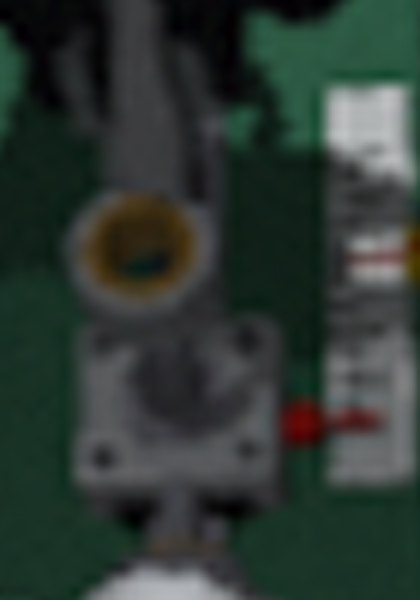

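The eye is within 0.5 mm of the pin estimate, and the pin is seen where I predicted (zoom about (170,350)). Lowering.

>>> step_arm([
  [[0, 0, 0, 0.008, 0, 0, 0], [0, 0, 0, 0.008, 0, 0, 0], [0, 0, 0, 0.006, 0, 0, 0], [0, 0, 0, 0.004, 0, 0, 0], [0, 0, 0, 0.003, 0, 0, 0], [0, 0, 0, 0.003, 0, 0, 0], [0, 0, 0, 0.003, 0, 0, 0], [0, 0, 0, 0, 0, 0, 0], [0, 0, 0, 0, 0, 0, 0]],
])

```text
time: 13.28
eef_pos: [0.5632, 0.1933, 0.0583]
tool_rot: [0.739, -3.053, 0.0]
wrist_force: [-0.2, 0.8, -0.5]
opening: 0.0121
grip_force: 58.9
```

Below the cone with no force, so the rod is sliding onto the pin.

>>> step_arm([
  [[0, 0, 0, 0.003, 0, 0, 0], [0, 0, 0, 0.003, 0, 0, 0], [0, 0, 0, 0.003, 0, 0, 0], [0, 0, 0, 0.002, 0, 0, 0], [0, 0, 0, 0.001, 0, 0, 0], [0, 0, 0, 0, 0, 0, 0], [0, 0, 0, 0, 0, 0, 0], [0, 0, 0, 0, 0, 0, 0]],
])

```text
time: 13.95
eef_pos: [0.5633, 0.1933, 0.0469]
tool_rot: [-0.739, 3.053, -0.0]
wrist_force: [-3.4, -1.4, 9.9]
opening: 0.0117
grip_force: 60.3
```

Seated with 10 N of contact. Next I'll draw the carriage out most of the way.

>>> step_arm([
  [[0, 0.002, 0, 0, 0, 0, 0], [0, 0.002, 0, 0, 0, 0, 0], [0, 0.002, 0, 0, 0, 0, 0], [0, 0.002, 0, 0, 0, 0, 0], [0, 0.002, 0, 0, 0, 0, 0], [0, 0.002, 0, 0, 0, 0, 0], [0, 0.002, 0, 0, 0, 0, 0], [0, 0.002, 0, 0, 0, 0, 0], [0, 0.002, 0, 0, 0, 0, 0], [0, 0.002, 0, 0, 0, 0, 0], [0, 0.002, 0, 0, 0, 0, 0], [0, 0.002, 0, 0, 0, 0, 0], [0, 0.002, 0, 0, 0, 0, 0], [0, 0.002, 0, 0, 0, 0, 0], [0, 0.002, 0, 0, 0, 0, 0], [0, 0, 0, 0, 0, 0, 0], [0, 0, 0, 0, 0, 0, 0], [0, 0, 0, 0, 0, 0, 0]],
])

```text
time: 15.45
eef_pos: [0.5381, 0.1801, 0.0474]
tool_rot: [-0.738, 3.049, 0.0]
wrist_force: [7.9, 4.6, 6.5]
opening: 0.0121
grip_force: 59.7
```

Run:
```python
from h import *
s=manip.get_state();print(s["time"],s["eef_pos"],s["wrist_force"])
a=imaging.grab_frame("wrist");b=imaging.grab_frame("scene");t=imaging.grab_frame("top")
for n,i in zip("wst",(a,b,t)):cv2.imwrite(f"pics/p_{n}.png",i)
o=np.zeros((600,800,3),np.uint8)
o[:400,:400]=cv2.resize(a[130:330,300:500],(400,400),interpolation=cv2.INTER_CUBIC)
o[:,400:]=cv2.resize(b[190:250,260:300],(400,600),interpolation=cv2.INTER_CUBIC)
cv2.imwrite("pics/c6.png",o)
```

```text
15.45 [0.53813123 0.18012483 0.04742924] [7.88582027 4.63909708 6.48582106]
```

View pics/c6.png

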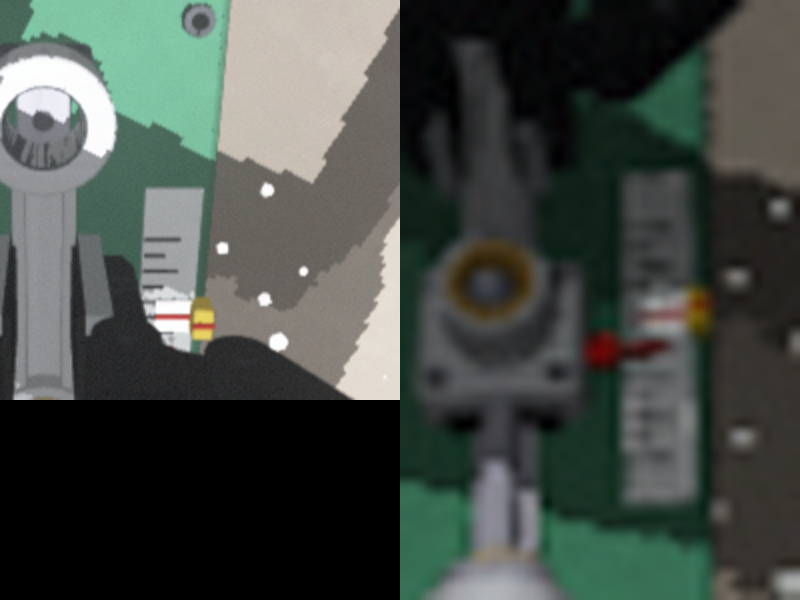

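The pin has come through the bore and the rod is seated. The pointer tip is at about (668,346), still short of the red line at about (660,316). Now I'll measure the gap with red masks.

```bash
cat > red.py <<'E'
from h import *
from h import R
def red(im,box):
    x0,y0,x1,y1=box; k=8
    a=cv2.resize(im[y0:y1,x0:x1],None,fx=k,fy=k,interpolation=cv2.INTER_CUBIC).astype(int)
    m=((a[...,2]-np.maximum(a[...,1],a[...,0]))>28).astype(np.uint8)
    n,l,st,_=cv2.connectedComponentsWithStats(m)
    out=[]
    for i in range(1,n):
        if st[i,4]<60: continue
        y,x=np.nonzero(l==i); p=np.c_[x0+(x+.5)/k-.5,y0+(y+.5)/k-.5]
        u=np.linalg.svd(p-p.mean(0),full_matrices=False)[2][0]; t=(p-p.mean(0))@u
        out.append((st[i,4],p.mean(0).round(2),p[t<np.quantile(t,.04)].mean(0).round(2),p[t>np.quantile(t,.96)].mean(0).round(2)))
    return out
E
python3 - <<'E'
from red import *
w=imaging.camera_info("wrist")
w1=dict(w,origin=np.array([0.33202003,0.34049383,0.31373673]),attitude=np.array([-0.16637127,-0.35203968,2.23978146]))
for n,b in(("p_w",(340,220,420,310)),("p_s",(270,210,295,235)),("p_t",(340,170,385,215)),("scene0",(270,200,300,245)),("top0",(345,170,370,205)),("w1",(50,180,105,245))):
    print(n,*red(cv2.imread(f"pics/{n}.png"),b),sep="\n  ")
E
```

```text
p_w
  (np.int32(3818), array([385.92, 288.05]), array([377.27, 287.97]), array([394.45, 288.25]))
  (np.int32(3646), array([401.2 , 292.91]), array([395.53, 293.06]), array([407.12, 292.66]))
p_s
  (np.int32(391), array([288.28, 220.45]), array([290.26, 219.64]), array([285.43, 221.09]))
  (np.int32(923), array([280.86, 224.47]), array([278.06, 224.83]), array([285.43, 224.1 ]))
p_t
scene0
  (np.int32(735), array([287.41, 220.62]), array([290.62, 219.59]), array([283.77, 221.27]))
  (np.int32(1458), array([281.32, 234.63]), array([277.74, 234.94]), array([285.98, 234.31]))
top0
  (np.int32(1308), array([357.37, 180.17]), array([360.43, 179.08]), array([353.37, 182.19]))
  (np.int32(788), array([359.17, 195.95]), array([362.23, 194.54]), array([356.38, 197.29]))
w1
  (np.int32(3023), array([ 82.26, 198.25]), array([ 74.83, 195.62]), array([ 89.37, 201.37]))
  (np.int32(7404), array([ 65.47, 229.68]), array([ 58.01, 227.16]), array([ 78.07, 231.94]))
```

Run:
```python
from red import *
w=imaging.camera_info("wrist");t=imaging.camera_info("top");s=imaging.camera_info("scene")
w1=dict(w,origin=np.array([0.33202003,0.34049383,0.31373673]),attitude=np.array([-0.16637127,-0.35203968,2.23978146]))
a=np.radians(27.2);T=np.array([[np.cos(a),np.sin(a),0],[-np.sin(a),np.cos(a),0],[0,0,1]])
def show(n,c,p):
    P=tri(c,p);print(n,(T@P).round(4),"resid px",[(proj(ci,P)-q).round(1).tolist() for ci,q in zip(c,p)])
C=[t,s,w1]
show("tip0",C,[(353.4,182.2),(286,234.3),(78.1,231.9)])
show("ball0",C,[(360.4,179.1),(277.7,234.9),(58,227.2)])
show("line in0",C,[(362.2,194.5),(283.8,221.3),(74.8,195.6)])
show("line out0",C,[(356.4,197.3),(290.6,219.6),(89.4,201.4)])
show("line in now",[s,w],[(283.8,221.3),(377.3,288)])
for z in(.012,.016,.020,.024):
    f=lambda c,p:(T@plane(c,[p],z)[0])[0]
    print(z,"gap0 s,t,w1",[round(f(c,p)-f(c,q),4) for c,p,q in zip(C,[(286,234.3),(353.4,182.2),(78.1,231.9)][0:0] or [(353.4,182.2),(286,234.3),(78.1,231.9)],[(359.2,195.95),(287.4,220.6),(82.3,198.3)])],
     "now s", round(f(s,(285.4,224.1))-f(s,(285.4,221.0)),4))
print("moved along x (scene)", [(T@(plane(s,[(285.98,234.31)],z)-plane(s,[(285.43,224.1)],z))[0])[0].round(4) for z in(.016,.022)])
```

```text
tip0 [ 0.6276 -0.0491  0.0172] resid px [[[0.2, 0.1]], [[-0.1, -0.1]], [[0.7, 0.7]]]
ball0 [ 0.6271 -0.0683  0.016 ] resid px [[[0.3, -0.2]], [[-0.0, -0.2]], [[1.2, 0.5]]]
line in0 [ 0.592  -0.0541  0.0142] resid px [[[0.1, -0.0]], [[-0.1, -0.1]], [[0.7, 0.4]]]
line out0 [ 0.5917 -0.0374  0.0203] resid px [[[-0.0, 0.1]], [[-0.0, 0.0]], [[-0.0, 0.1]]]
line in now [ 0.5919 -0.0544  0.013 ] resid px [[[-0.2, 0.1]], [[0.8, -0.1]]]
0.012 gap0 s,t,w1 [np.float64(0.0363), np.float64(0.0355), np.float64(0.0362)] now s 0.0082
0.016 gap0 s,t,w1 [np.float64(0.0361), np.float64(0.0354), np.float64(0.0357)] now s 0.0081
0.02 gap0 s,t,w1 [np.float64(0.036), np.float64(0.0352), np.float64(0.0352)] now s 0.0081
0.024 gap0 s,t,w1 [np.float64(0.0359), np.float64(0.035), np.float64(0.0348)] now s 0.0081
moved along x (scene) [np.float64(0.0264), np.float64(0.0262)]
```

>>> step_arm([
  [[0, 0.002, 0, 0, 0, 0, 0], [0, 0.002, 0, 0, 0, 0, 0], [0, 0.002, 0, 0, 0, 0, 0], [0, 0.002, 0, 0, 0, 0, 0], [0, 0, 0, 0, 0, 0, 0], [0, 0, 0, 0, 0, 0, 0], [0, 0, 0, 0, 0, 0, 0], [0, 0, 0, 0, 0, 0, 0]],
])

```text
time: 16.27
eef_pos: [0.5312, 0.1766, 0.0475]
tool_rot: [-0.738, 3.049, 0.001]
wrist_force: [9.4, 5.6, 5.2]
opening: 0.0121
grip_force: 59.7
```

Run:
```python
from red import *
s=manip.get_state();print(s["time"],s["eef_pos"],s["wrist_force"],np.linalg.norm(s["eef_pos"]-[.5633,.1933,.0469]))
b=imaging.grab_frame("scene");cv2.imwrite("pics/q_s.png",b)
print(*red(b,(270,210,295,235)),sep="\n")
c=imaging.camera_info("scene");a=np.radians(27.2);ax=np.array([np.cos(a),np.sin(a),0]);ay=np.array([-np.sin(a),np.cos(a),0])
# predicted tip pixel when on the line, and after present travels
P0=.6276*ax-.0491*ay+np.array([0,0,.0172])
for d in(.030,.032,.034,.0357,.038):
    print(d,proj(c,[P0-d*ax, P0-.019*ay-d*ax+[0,0,-.001]]).round(2).tolist())
```

```text
16.2667 [0.53121638 0.17659143 0.04746897] [9.37408829 5.61650987 5.21521087] 0.03617815082467396
(np.int32(342), array([288.6 , 220.38]), array([290.2 , 219.54]), array([286.21, 221.04]))
(np.int32(797), array([280.28, 221.53]), array([278.13, 221.96]), array([283.66, 221.26]))
0.03 [[285.73, 222.66], [277.74, 223.22]]
0.032 [[285.72, 221.9], [277.73, 222.46]]
0.034 [[285.71, 221.14], [277.73, 221.7]]
0.0357 [[285.7, 220.49], [277.73, 221.06]]
0.038 [[285.69, 219.62], [277.72, 220.18]]
```

>>> step_arm([
  [[0, 0.0015, 0, 0, 0, 0, 0], [0, 0, 0, 0, 0, 0, 0], [0, 0, 0, 0, 0, 0, 0], [0, 0, 0, 0, 0, 0, 0], [0, 0, 0, 0, 0, 0, 0]],
])

```text
time: 16.73
eef_pos: [0.5299, 0.1759, 0.0475]
tool_rot: [-0.738, 3.049, 0.001]
wrist_force: [9.9, 6.0, 4.5]
opening: 0.0121
grip_force: 59.6
```

Run:
```python
from red import *
s=manip.get_state();print(s["time"],s["eef_pos"],s["wrist_force"],s["joint_vel"].round(4))
b=imaging.grab_frame("scene")
print(*red(b,(270,210,295,235)),sep="\n")
# tray rod still inside; clip line unmoved vs first wrist-pull view (eye centroid by brass mask)
h=cv2.cvtColor(b,cv2.COLOR_BGR2HSV);m=((h[...,0]>8)&(h[...,0]<32)&(h[...,1]>110)&(h[...,2]>60)).astype(np.uint8)
n,l,st,ce=cv2.connectedComponentsWithStats(m)
for i in range(1,n):
    if st[i,4]>5 and 240<ce[i][0]<390 and 190<ce[i][1]<310: print(st[i],ce[i].round(1),plane(imaging.camera_info("scene"),[ce[i]],.02).round(3))
```

```text
16.7333 [0.52991546 0.17591342 0.04747941] [9.87093171 6.0451759  4.54283022] [ 0.0013 -0.0003  0.0005 -0.0026  0.0004  0.0012]
(np.int32(621), array([286.75, 220.57]), array([290.17, 219.81]), array([283.05, 220.89]))
(np.int32(693), array([279.71, 221.14]), array([278.16, 222.08]), array([281.58, 220.9 ]))
[268 211   5   5   8] [270.6 212.2] [[0.545 0.185 0.02 ]]
[265 212   6   6   9] [266.8 215.3] [[0.556 0.18  0.02 ]]
[288 219   3   4   9] [289.3 220.6] [[0.547 0.236 0.02 ]]
[327 277   8   8  43] [330.5 280.2] [[0.64  0.382 0.02 ]]
```

```bash
python3 -c "
from rig import manip
print(manip.hand_in())"
```

```text
the job is handed in; nothing more can be done
None
```

I handed the job in at about 17 s: the small-bored rod lies in the white tray, and the other rod is seated on the gauge pin. The arm is holding the carriage out against the spring, with the red pointer within about 1 mm of the red line by my camera measurement; no verdict came back.

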